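Tip off, sort and bin a board of lock parts

TASK

The sorting board holds a mix of round double-knob lock cylinders and flat cover plates: lift the board's handle so that the cylinders roll off into the catch tray while the plates stay on the rubber, then let the board back down level; do not pick cylinders off the board by hand. Then put every cover plate in the yellow bin, lay the one 85 mm long cylinder in the two V-blocks of the test stand in line with its bayonet socket, and put all the other cylinders (70 and 100 mm long) in the blue bin. Leave the keypad housing, the bolt, the brass plug and the green pinning block where they are.

Things in the scene. Friction and masses are not known exactly. Their poses are not given: they have to be found in the camera images.
- sorter: fixed tip-up sorter, about 256 x 395 mm: a rubber-faced board hinged at one edge, and beyond that edge a rubber-lined catch tray. Origin on the counter under the middle of the hinge line; x runs along the hinge, +y towards the board and its handle, -y towards the catch tray, z up
- tray (a point): catch tray of the sorter: middle of its flat floor, 12 mm above the counter, 83 mm out from the hinge line; axes as the sorter. Inside it spans x +-122 mm and y +79 to -74 mm; the floor is flat for y +-33 mm and slopes up 15 degrees on either side of that (to about 13 mm higher); outer walls reach 50 mm above the counter
- hinge (a point): middle of the hinge axis, 47 mm above the counter; x is the axis
- board (a joint): board angle in rad: 0 = level on its stops, up to 0.9 as the handle end is lifted. Let go, it sinks back to level by its own weight (0.6 kg, well damped); lifting takes under 10 N at the handle. Cylinders roll from about 0.15 rad; plates hold on the rubber up to about 0.6 rad if it is moved steadily
- board_mid (a point): middle of the board's rubber face, 52 mm above the counter when level; x runs along the hinge, y towards the handle, z out of the face. The face is 232 mm wide (x) and reaches from the hinge edge (y -112 mm, open, no rim) to y +108 mm; low rims 5 mm high on the other three sides
- handle (a point): centre of the board's handle: a round steel bar 12 mm in diameter, 100 mm long, parallel to the hinge, 45 mm above the face over the board's end, on a post at each end, open underneath; when level it is 224 mm out from the hinge axis and 50 mm above it; x runs along the bar
- cyl85_center (a point): double-knob lock cylinder 85 mm long: a slim brass body 22 mm in diameter, 53 mm long, between two round steel knobs 46 mm in diameter, 16 mm thick; about 0.18 kg. The point is its centre; x is its axis (either way round will do). Lying on its knobs its axis is 23 mm above the surface; it rolls; grip it across the slim body. This is the one wanted on the test stand
- cyl70a_center (a point): double-knob lock cylinder 70 mm long: a slim brass body 22 mm in diameter, 38 mm long, between two round steel knobs 46 mm in diameter, 16 mm thick; about 0.17 kg. The point is its centre; x is its axis (either way round will do). Lying on its knobs its axis is 23 mm above the surface; it rolls; grip it across the slim body
- cyl70b_center (a point): double-knob lock cylinder 70 mm long: a slim brass body 22 mm in diameter, 38 mm long, between two round steel knobs 46 mm in diameter, 16 mm thick; about 0.17 kg. The point is its centre; x is its axis (either way round will do). Lying on its knobs its axis is 23 mm above the surface; it rolls; grip it across the slim body
- cyl100_center (a point): double-knob lock cylinder 100 mm long: a slim brass body 22 mm in diameter, 68 mm long, between two round steel knobs 46 mm in diameter, 16 mm thick; about 0.20 kg. The point is its centre; x is its axis (either way round will do). Lying on its knobs its axis is 23 mm above the surface; it rolls; grip it across the slim body
- plate1_center (a point): flat rectangular aluminium cover plate, 36 x 80 x 12 mm thick, about 0.14 kg, with a dark keyhole; starts lying on the upper part of the sorting board. The point is its centre, half-way up; x is its 36 mm width, y its 80 mm length, z up through its thickness
- plate2_center (a point): flat rectangular aluminium cover plate, 36 x 80 x 12 mm thick, about 0.14 kg, with a dark keyhole; starts lying on the upper part of the sorting board. The point is its centre, half-way up; x is its 36 mm width, y its 80 mm length, z up through its thickness
- plate3_center (a point): flat rectangular aluminium cover plate, 36 x 80 x 12 mm thick, about 0.14 kg, with a dark keyhole; starts lying on the upper part of the sorting board. The point is its centre, half-way up; x is its 36 mm width, y its 80 mm length, z up through its thickness
- blue_bin: fixed open blue bin, 130 (x) x 180 (y) x 55 mm high, walls and floor 4 mm; origin at the centre of its underside
- yellow_bin: fixed open yellow bin, 130 (x) x 150 (y) x 50 mm high, walls and floor 4 mm; origin at the centre of its underside
- rest (a point): on the fixed test stand: where the wanted cylinder's centre belongs, 55 mm above the counter; x is its axis direction. Its knobs lie in two black V-blocks, 18 mm thick, centred 34.5 mm either side along x, 45 degree flanks ending 27 mm either side, 9 mm lower than this point; open between them down to 43 mm below. The upright socket plate is towards +x: its ring's face 58 mm away, its top 41 mm higher
- keypad: bystander: loose silver keypad housing 150 x 68 x 26 mm; origin at the centre of its underside
- bolt: bystander: loose black steel bolt about 130 x 44 x 26 mm; origin on its underside near the middle, x along it
- brass_plug: bystander: loose brass plug standing upright, 32 mm in diameter, 45 mm high; origin at the centre of its underside
- pinning_block: bystander: loose green pinning block 60 x 120 x 22 mm; origin at the centre of its underside
Mind the look-alikes: they are no part of the job. Leave any pink look-alike of the part that bears cyl70b_center alone.

How it is judged (in metres and radians):
On the way:
1. the board is tipped up, all the cylinders have rolled into the catch tray and all the plates are still on the board (value of joint board above 0.1 rad and x of cyl85_center in the frame of sorter between -0.125 and 0.125 m and y of cyl85_center in the frame of sorter between -0.16 and -0.005 m and z of cyl85_center in the frame of sorter between 0.02 and 0.07 m and x of cyl70a_center in the frame of sorter between -0.125 and 0.125 m and y of cyl70a_center in the frame of sorter between -0.16 and -0.005 m and z of cyl70a_center in the frame of sorter between 0.02 and 0.07 m and x of cyl70b_center in the frame of sorter between -0.125 and 0.125 m and y of cyl70b_center in the frame of sorter between -0.16 and -0.005 m and z of cyl70b_center in the frame of sorter between 0.02 and 0.07 m and x of cyl100_center in the frame of sorter between -0.125 and 0.125 m and y of cyl100_center in the frame of sorter between -0.16 and -0.005 m and z of cyl100_center in the frame of sorter between 0.02 and 0.07 m and x of plate1_center in the frame of board_mid between -0.122 and 0.122 m and y of plate1_center in the frame of board_mid between -0.114 and 0.116 m and z of plate1_center in the frame of board_mid between -0.005 and 0.02 m and x of plate2_center in the frame of board_mid between -0.122 and 0.122 m and y of plate2_center in the frame of board_mid between -0.114 and 0.116 m and z of plate2_center in the frame of board_mid between -0.005 and 0.02 m and x of plate3_center in the frame of board_mid between -0.122 and 0.122 m and y of plate3_center in the frame of board_mid between -0.114 and 0.116 m and z of plate3_center in the frame of board_mid between -0.005 and 0.02 m), for 0.2 s.
At the end, for the whole second after the job is handed in: the board is down level (under 0.04 rad), every plate present is in the yellow bin, every 70 and 100 mm cylinder present is in the blue bin, the 85 mm cylinder lies in the V-blocks with its centre within 15 mm of the rest point and its axis within 0.15 rad of the rest's, and all are at rest (value of joint board below 0.04 rad and x of plate1_center in the frame of yellow_bin between -0.062 and 0.062 m and y of plate1_center in the frame of yellow_bin between -0.072 and 0.072 m and z of plate1_center in the frame of yellow_bin between 0 and 0.06 m and linear speed of each of plate1, plate2, plate3, cyl70a, cyl70b, cyl100, cyl85 below 0.03 m/s and x of plate2_center in the frame of yellow_bin between -0.062 and 0.062 m and y of plate2_center in the frame of yellow_bin between -0.072 and 0.072 m and z of plate2_center in the frame of yellow_bin between 0 and 0.06 m and x of plate3_center in the frame of yellow_bin between -0.062 and 0.062 m and y of plate3_center in the frame of yellow_bin between -0.072 and 0.072 m and z of plate3_center in the frame of yellow_bin between 0 and 0.06 m and x of cyl70a_center in the frame of blue_bin between -0.062 and 0.062 m and y of cyl70a_center in the frame of blue_bin between -0.087 and 0.087 m and z of cyl70a_center in the frame of blue_bin between 0 and 0.085 m and x of cyl70b_center in the frame of blue_bin between -0.062 and 0.062 m and y of cyl70b_center in the frame of blue_bin between -0.087 and 0.087 m and z of cyl70b_center in the frame of blue_bin between 0 and 0.085 m and x of cyl100_center in the frame of blue_bin between -0.062 and 0.062 m and y of cyl100_center in the frame of blue_bin between -0.087 and 0.087 m and z of cyl100_center in the frame of blue_bin between 0 and 0.085 m and distance between cyl85_center and rest below 0.015 m and angle between the x axis of cyl85_center and the x axis of rest, either way round below 0.15 rad); the robot touches nothing.
It fails at once if the keypad housing, bolt, brass plug or pinning block is moved more than 20 mm (distance of any of keypad, bolt, brass_plug, pinning_block from where it was at the start of the episode above 0.02 m).
It fails at once if a cylinder lying on the board is taken hold of by the fingers ((contact force between the fingers and cyl85 above 1 N and x of cyl85_center in the frame of board_mid between -0.122 and 0.122 m and y of cyl85_center in the frame of board_mid between -0.105 and 0.116 m and z of cyl85_center in the frame of board_mid between 0 and 0.028 m) or (contact force between the fingers and cyl70a above 1 N and x of cyl70a_center in the frame of board_mid between -0.122 and 0.122 m and y of cyl70a_center in the frame of board_mid between -0.105 and 0.116 m and z of cyl70a_center in the frame of board_mid between 0 and 0.028 m) or (contact force between the fingers and cyl70b above 1 N and x of cyl70b_center in the frame of board_mid between -0.122 and 0.122 m and y of cyl70b_center in the frame of board_mid between -0.105 and 0.116 m and z of cyl70b_center in the frame of board_mid between 0 and 0.028 m) or (contact force between the fingers and cyl100 above 1 N and x of cyl100_center in the frame of board_mid between -0.122 and 0.122 m and y of cyl100_center in the frame of board_mid between -0.105 and 0.116 m and z of cyl100_center in the frame of board_mid between 0 and 0.028 m)).
Of cyl70a, cyl70b, cyl100 only 2 to 3 are there at a start; the rules pass over those that are not, and their reading is None.
Of plate1, plate2, plate3 only 2 to 3 are there at a start; the rules pass over those that are not, and their reading is None.
At some moment in a run one of cyl85, cyl70a, cyl70b, cyl100 may be knocked a few centimetres aside while the robot is not near it.
Once in a run the grip may slacken for a moment while it holds something.
It also fails if it takes over 210 s, if anything falls off the work surface, if the arm or the gripper's body presses on something with over 40 N, if the wrist force passes 120 N, or if a joint passes its speed limit or range.

ROBOT

A 6-joint arm with a two-finger parallel gripper is mounted at the origin on the work surface. World frame = base frame: x ahead of the robot, y to its left, z up, the work surface at z = 0. Lengths are in mm, angles in rad, forces in N, time in s.
With the tool pointing down it reaches from about 150 to 775 mm from the base axis. Payload 6.1 kg.
Tool frame: the origin (TCP) lies midway between the tips of the shut fingers; the grasp point (between the pads) lies 19 mm behind it; z points along the fingers, y is the line along which they close (so a half turn about z gives the same grasp; the last joint's range is limited). The gripper opens to 85 mm and grips with 20 to 120 N. Pads are 22 mm wide; open, the fingers measure 114 mm over their backs; the gripper's body (76 mm by 85 mm) begins 54 mm behind the grasp point. The pads swing forward as they close: fully open they stand 13 mm farther back than shut.
Start: joints at [-1.313, 0.126, -0.04, 1.405, 0, 1.571], TCP at [133.845, -507.635, 231.295] pointing down, gripper open.
Joint ranges: [-2.72, 2.72], [-0.95, 1.95], [-1.27, 1.35], [-1.78, 2.02], [-1.46, 1.47], [-3.14, 3.14]. Speed limits (rad/s): [2.39, 2.39, 3.01, 3.14, 3.14, 3.14].

INTERFACE

Orientations are given as [roll, pitch, yaw] about the fixed x, y, z axes, in that order (R = Rz(yaw) Ry(pitch) Rx(roll)).
In Python, from rig import robot, kinematics, viewer, search_frame, telemetry gives the robot as it stands. Calls block until the motion is done:
- robot.reach(position, orientation): joint-space move of the TCP to a pose.
- robot.line_to(position, ori=None, feed=150, until_force=None): straight line of the TCP; ori=None keeps the orientation; feed is the mean speed in mm/s. With until_force (N) it stops when the force on the tool has changed by that much, and returns True; else False.
- robot.move_j(angles): joint-space move.
- robot.grip(opening, f_grip=None): finger opening in mm; f_grip is the grip in N (None keeps the last); returns when the fingers have stopped.
- robot.pause(seconds).
- kinematics.solve_ik(position, orientation): joint angles nearest the present ones, or None.
- viewer.capture(name): name is "scene" or "top"; returns the picture (384x512x3 uint8, blue, green, red); there is no depth.
- viewer.get_calibration(name): a dict with "mtx" (3x3 intrinsics, pixels), "eye" and "attitude" of the camera in the world. Camera axes: x right, y down, z forward; pixel columns grow to the right and rows downward; lengths in mm; the calibration is good to about 2 mm. A picture is of the moment at which its call begins. get_calibration takes no time and is no camera call.
A pose or a line that the arm cannot do raises robot.MotionError and nothing moves.
- robot.job_done(): hands the job in; it is judged then, once.
Trained networks look in the newest picture that a camera, given by its name, has taken for a name from the list of things; names that differ only in an ending like _2 or _b are one class to them, and where a whole thing is asked for, a point or a joint stands for the part that bears it (a point fixed in the world has none). Each returns a list of dicts, best first, with "p" (0 to 1); they miss things now and then, are a little off and sometimes report something else, mostly with a low value. They report only what shows in the picture. A call takes as long as a camera call. They do not tell look-alikes from the thing itself.
- search_frame(thing, camera): "location" ([column, row] in pixels, amid what is visible of it).
Readings, each from a call of its own:
- telemetry.get_t(): time.
- telemetry.get_qpos(): joint angles.
- telemetry.get_joint_vel(): joint speeds.
- telemetry.get_joint_torque(): joint torques, N m.
- telemetry.get_tcp_pos(): TCP position.
- telemetry.get_tool_rot(): TCP orientation.
- telemetry.get_wrist_force(): force on the tool from outside, world axes, zero at the start.
- telemetry.get_ft_torque(): the same for the moment, N m.
- telemetry.get_width(): finger opening in mm.
- telemetry.get_finger_force(): force on a finger pad.
Only numpy, scipy, OpenCV 4.12 (cv2) and the standard library are available. Lean on these libraries where they do the work, as an engineer would, in place of code of your own. Each camera call takes 0.05 s, during which the arm holds its last target. There are 200 camera calls.

## Working session

There is one attempt and no reset: what is moved stays moved. The work goes in short steps, each a Python script; the robot and the scene stay as the last script left them, time stands still between calls to the robot, and variables do not carry over. Pictures are saved under pics/ and viewed, at most 14 in all, crops included, and the job is handed in when it is done.

```bash
mkdir -p pics; ls; python3 - <<'E'
from rig import viewer, search_frame, telemetry
import cv2,numpy as np
for n in ("scene","top"):
    im=viewer.capture(n); cv2.imwrite(f"pics/{n}0.png",im)
    c=viewer.get_calibration(n); print(n,np.round(c["mtx"],1).tolist(),c["eye"],c["attitude"])
    for t in ["sorter","handle","board_mid","tray","hinge","cyl85_center","cyl70a_center","cyl100_center","plate1_center","blue_bin","yellow_bin","rest","keypad","bolt","brass_plug","pinning_block"]:
        print(t,[(np.round(d["location"]).astype(int).tolist(),round(d["p"],2)) for d in search_frame(t,n)])
E
```

```text
pics
scene [[380.2, 0.0, 261.6], [0.0, 380.2, 194.0], [0.0, 0.0, 1.0]] [1304.41477649  -24.53411974  684.41057809] [-2.25551503 -0.00768773  1.56279074]
sorter [([253, 218], 0.68), ([124, 226], 0.68)]
handle [([305, 210], 0.86)]
board_mid [([308, 209], 0.6)]
tray [([248, 216], 0.68), ([212, 290], 0.2)]
hinge []
cyl85_center [([267, 208], 0.6), ([306, 211], 0.54)]
cyl70a_center [([287, 179], 0.64)]
cyl100_center [([273, 174], 0.71), ([310, 163], 0.57), ([322, 200], 0.54)]
plate1_center [([318, 181], 0.78), ([308, 212], 0.71), ([322, 200], 0.25)]
blue_bin [([147, 180], 0.98)]
yellow_bin [([388, 187], 0.66), ([122, 226], 0.58)]
rest [([124, 226], 0.96)]
keypad [([290, 280], 0.96)]
bolt [([310, 164], 0.69)]
brass_plug [([401, 256], 0.58)]
pinning_block [([209, 288], 0.57), ([251, 212], 0.2)]
top [[491.6, 0.0, 249.7], [0.0, 491.6, 194.8], [0.0, 0.0, 1.0]] [ 429.75348654    3.21435504 1527.45143851] [-3.04433956e+00  8.58589634e-04 -1.56074589e+00]
sorter [([263, 204], 0.9), ([204, 276], 0.64)]
handle [([225, 201], 0.92)]
board_mid [([225, 200], 0.66)]
tray [([138, 231], 0.63)]
hinge [([262, 201], 0.68)]
cyl85_center [([254, 180], 0.89), ([230, 219], 0.63)]
cyl70a_center [([231, 220], 0.84)]
cyl100_center [([250, 218], 0.83)]
plate1_center [([202, 224], 0.56)]
blue_bin [([361, 246], 0.76)]
yellow_bin [([141, 234], 0.96), ([206, 193], 0.35), ([203, 224], 0.21)]
rest [([368, 186], 0.86), ([204, 195], 0.55)]
keypad [([237, 129], 0.69)]
bolt [([206, 276], 0.62)]
brass_plug []
pinning_block [([291, 127], 0.95), ([361, 246], 0.61)]
```

```bash
python3 - <<'E'
import cv2
a=cv2.imread("pics/top0.png")[90:310,100:400]; cv2.imwrite("pics/t0b.png",cv2.resize(a,(800,586),interpolation=cv2.INTER_CUBIC))
a=cv2.imread("pics/scene0.png")[120:330,90:440]; cv2.imwrite("pics/s0b.png",cv2.resize(a,(800,480),interpolation=cv2.INTER_CUBIC))
E
```

```text
(no output)
```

View pics/t0b.png

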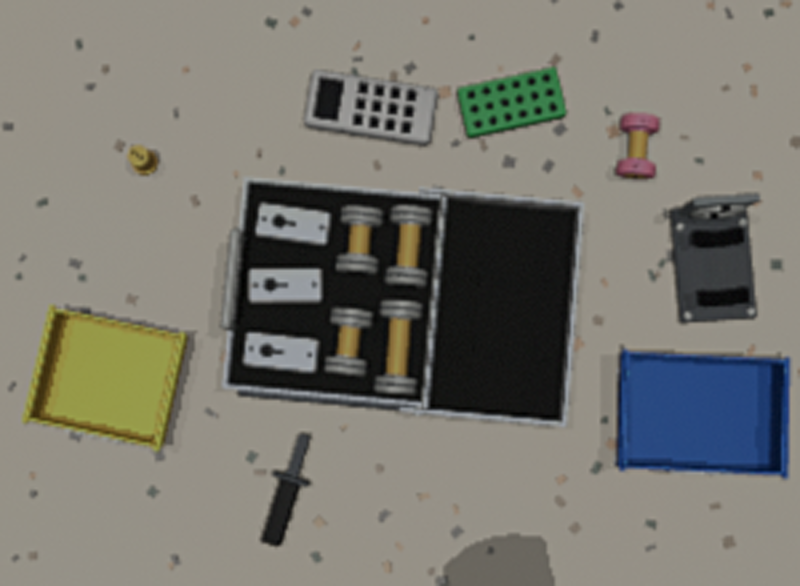

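View pics/s0b.png

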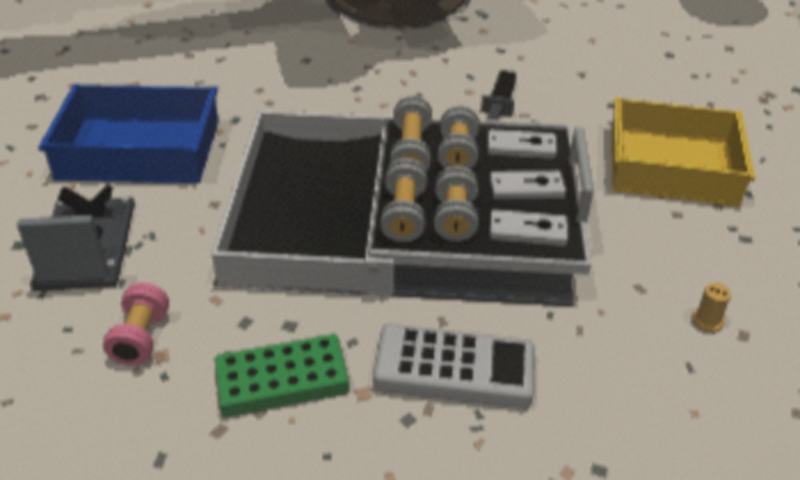

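The top view shows the sorter with its tray on the right. There are four cylinders on the board, at crop px (408,244) for the 85, (358,238) and (348,342) for the 70s, and (398,346) for the 100. The three plates are at (292,222), (284,286) and (281,352). The pink look-alike at (638,145) stands outside the sorter and is to be left alone.

```bash
cat > h.py <<'E'
import numpy as np, cv2
from scipy.spatial.transform import Rotation as Ro
from rig import robot, kinematics, viewer, search_frame, telemetry
def px2w(px,z,cam="top"):
    c=viewer.get_calibration(cam); R=Ro.from_euler("xyz",c["attitude"]).as_matrix()
    d=R@np.linalg.solve(c["mtx"],[px[0],px[1],1.]); e=np.array(c["eye"]); return e+d*(z-e[2])/d[2]
def crop2w(p,z): return px2w((p[0]/2.6667+100-.31,p[1]/2.6667+90-.31),z)   # full-view crop [90:310,100:400]
def top(name):
    im=viewer.capture("top"); cv2.imwrite(f"pics/{name}_raw.png",im)
    cv2.imwrite(f"pics/{name}.png",cv2.resize(im[90:310,100:400],(800,586),interpolation=cv2.INTER_CUBIC)); return im
E
python3 - <<'E'
from h import *
P=lambda n,p,z: print(n,np.round(crop2w(p,z),1))
for n,p,z in [("trayR_far",(580,207),50),("trayR_near",(565,425),50),("hinge_far",(441,197),50),("hinge_near",(428,405),50),("board_far",(247,182),57),("board_near",(226,388),57),
 ("bar_far",(236,232),97),("bar_near",(226,328),97),
 ("c85",(408,244),75),("c70",(358,238),75),("c70",(348,342),75),("c100",(398,346),75),
 ("p",(292,222),64),("p",(284,286),64),("p",(281,352),64),
 ("vb+",(717,238),46),("vb-",(722,297),46),
 ("y1",(52,310),50),("y2",(186,332),50),("y3",(160,446),50),("y4",(28,420),50),
 ("b1",(622,351),55),("b2",(787,357),55),("b3",(784,474),55),("b4",(620,466),55),("pink",(638,145),23)]: P(n,p,z)
print(telemetry.get_tool_rot(),telemetry.get_wrist_force(),telemetry.get_t())
for t in ([430,185,78],[430,-30,30],[430,185,60]):
    for y in (0,np.pi,-np.pi,np.pi/2,-np.pi/2): print(t,round(y,2),kinematics.solve_ik(t,[np.pi,0,y]))
E
```

```text
trayR_far [ 659.6 -198.    50. ]
trayR_near [ 412.7 -180.4   50. ]
hinge_far [669.5 -39.7  50. ]
hinge_near [433.5 -26.8  50. ]
board_far [683.4 180.8  57. ]
board_near [450.1 199.3  57. ]
bar_far [620.7 186.9  97. ]
bar_near [514.9 195.5  97. ]
c85 [612.1  -2.5  75. ]
c70 [618.3  53.4  75. ]
c70 [502.   62.9  75. ]
c100 [498.1   7.5  75. ]
p [637.1 128.3  64. ]
p [564.6 136.   64. ]
p [490.7 138.   64. ]
vb+ [ 626.1 -354.4   46. ]
vb- [ 558.7 -359.2   46. ]
y1 [536.1 398.9  50. ]
y2 [512.7 246.8  50. ]
y3 [384.8 272.6  50. ]
y4 [412.2 421.4  50. ]
b1 [ 496.  -243.9   55. ]
b2 [ 491.1 -429.    55. ]
b3 [ 361.1 -423.2   55. ]
b4 [ 368.  -240.9   55. ]
pink [ 737.4 -269.5   23. ]
[-3.14151194e+00 -4.55787323e-06  2.57809871e-01] [-1.16946502 -0.59361503  0.27201663] 1.7
[430, 185, 78] 0 [ 0.40629431  0.06721011 -0.44555343  1.05803278  0.         -2.73529834]
[430, 185, 78] 3.14 [ 0.40629431  0.06721011 -0.44555343  1.05803278  0.          0.40629431]
[430, 185, 78] -3.14 [ 0.40629431  0.06721011 -0.44555343  1.05803278  0.          0.40629431]
[430, 185, 78] 1.57 [ 0.40629431  0.06721
[... 385 characters left out ...]
53123  0.94244904  0.         -0.06965457]
[430, -30, 30] 1.57 [-0.06965457  0.03581606 -0.59253123  0.94244904  0.          1.50114175]
[430, -30, 30] -1.57 [-0.06965457  0.03581606 -0.59253123  0.94244904  0.         -1.6404509 ]
[430, 185, 60] 0 [ 0.40629431  0.07960103 -0.47397436  1.01722094  0.         -2.73529834]
[430, 185, 60] 3.14 [ 0.40629431  0.07960103 -0.47397436  1.01722094  0.          0.40629431]
[430, 185, 60] -3.14 [ 0.40629431  0.07960103 -0.47397436  1.01722094  0.          0.40629431]
[430, 185, 60] 1.57 [ 0.40629431  0.07960103 -0.47397436  1.01722094  0.          1.97709064]
[430, 185, 60] -1.57 [ 0.40629431  0.07960103 -0.47397436  1.01722094  0.         -1.16450202]
```

```bash
cat >> h.py <<'E'
PI=np.pi; SY=-0.072; H=np.array([552.,-32.5]); EX=np.array([np.cos(SY),np.sin(SY)]); EY=np.array([-np.sin(SY),np.cos(SY)])
def s2w(x,y,z): return [*(H+x*EX+y*EY),z]
def bar(a,dz=-19):
    r=np.hypot(224,50); t=a+np.arctan2(50,224); return s2w(-.5,r*np.cos(t),47+r*np.sin(t)+dz)
def arc(a0,a1,n,feed):
    for a in np.linspace(a0,a1,n+1)[1:]: robot.line_to(bar(a),feed=feed)
E
python3 - <<'E'
from h import *
o=[PI,0,PI+SY]
robot.reach([*bar(0)[:2],210],o); robot.grip(45,40)
robot.line_to(bar(0),feed=100); print("w",telemetry.get_wrist_force())
robot.grip(0,40); print("grip",telemetry.get_width(),telemetry.get_wrist_force())
arc(0,.24,6,25); print(telemetry.get_wrist_force(),telemetry.get_t(),telemetry.get_width())
robot.pause(1.0); top("t1")
E
```

```text
w [-0.47610419 -0.05097944  0.24946699]
grip 10.613746258536315 [-0.29636858  7.13472041  1.0720867 ]
[ 1.32594699 10.25039959 -1.67918479] 10.0333 10.653679151278448
```

View pics/t1.png

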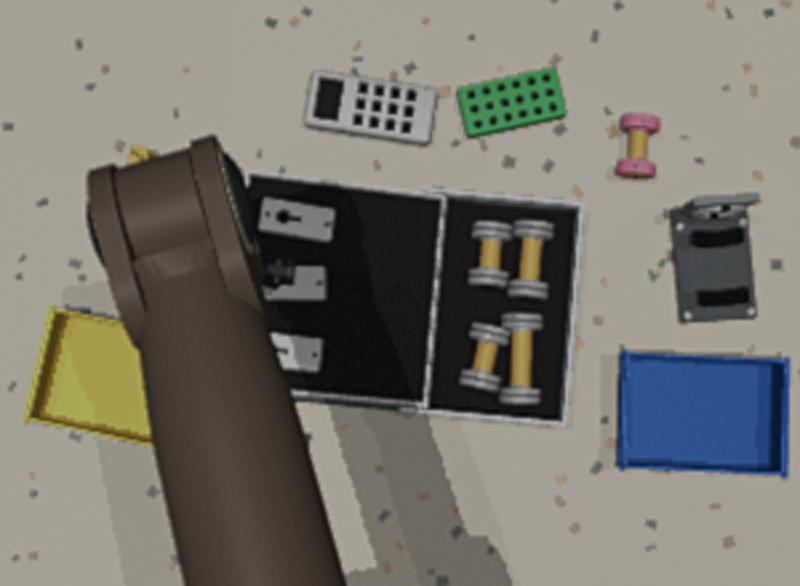

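The picture shows all four cylinders resting in the tray at crop px (490,254), (530,258), (485,356) and (521,358). The plates are still on the tipped board. Now I'll lower it and release the handle.

```bash
cat >> h.py <<'E'
YB=np.array([461.5,335.]); YY=-0.165
def plates(im):
    """bright blobs on the board -> [(world centre, yaw of the long side)]"""
    m=(im.min(2)>120).astype(np.uint8); roi=np.zeros_like(m)
    q=[[*s2w(x,y,64)] for x,y in ((-112,20),(112,20),(112,212),(-112,212))]
    c=viewer.get_calibration("top"); R=Ro.from_euler("xyz",c["attitude"]).as_matrix()
    uv=[]
    for p in q:
        k=c["mtx"]@(R.T@(np.array(p)-c["eye"])); uv.append(k[:2]/k[2])
    cv2.fillPoly(roi,[np.int32(np.round(uv))],1); m&=roi
    m=cv2.morphologyEx(m,cv2.MORPH_CLOSE,np.ones((5,5),np.uint8)); out=[]
    for k in cv2.findContours(m,cv2.RETR_EXTERNAL,cv2.CHAIN_APPROX_NONE)[0]:
        if cv2.contourArea(k)<150: continue
        b=np.array([px2w(p,64)[:2] for p in cv2.boxPoints(cv2.minAreaRect(k))])
        e=[b[1]-b[0],b[2]-b[1]]; e.sort(key=np.linalg.norm); l=e[1]*np.sign(e[1][1])
        out.append((b.mean(0),np.arctan2(-l[0],l[1]),np.linalg.norm(e[0]),np.linalg.norm(e[1])))
    return out
E
python3 - <<'E'
from h import *
arc(.24,0,6,35); robot.grip(45,40); p=telemetry.get_tcp_pos(); robot.line_to([p[0],p[1],200],feed=150)
robot.reach([*YB,200],[PI,0,PI/2+YY]); im=top("t2"); print(telemetry.get_t())
for p in plates(im): print(np.round(p[0],1),np.round(p[1:],3))
E
```

```text
16.6917
[490.7 138. ] [-0.101 34.13  76.392]
[566.  135.1] [1.0000e-02 3.3036e+01 7.4840e+01]
[635.8 128.2] [-0.133 34.691 78.364]
```

View pics/t2.png

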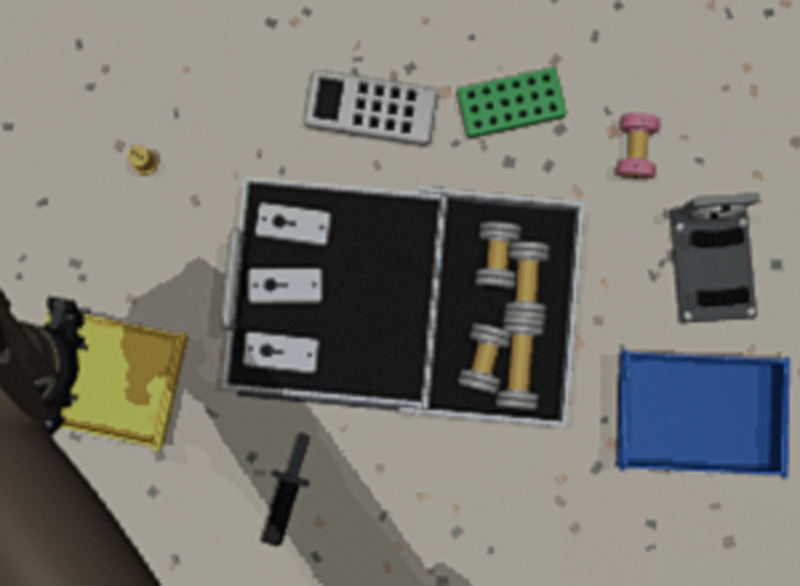

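Levelled, and the picture shows the 85 mm cylinder has been nudged in the tray (crop px 526,285). The plates are unchanged. Next I'll move the plates to the yellow bin.

```bash
cat >> h.py <<'E'
def pick(xy,z,yaw,opening,up,force=60,wmin=0):
    o=[PI,0,yaw]; robot.grip(opening,force); robot.reach([*xy,up],o)
    hit=robot.line_to([*xy,z],feed=150,until_force=15)
    if hit: print("touched at",telemetry.get_tcp_pos())
    robot.grip(0,force); f=telemetry.get_wrist_force(); robot.line_to([*xy,up],feed=150)
    w=telemetry.get_width(); print("picked w",round(w,1),"f",np.round(f,1)); return w>wmin
def place(xy,z,yaw,up,opening):
    o=[PI,0,yaw]; robot.reach([*xy,up],o); print("carried w",round(telemetry.get_width(),1))
    if robot.line_to([*xy,z],feed=120,until_force=15): print("touched at",np.round(telemetry.get_tcp_pos(),1))
    robot.grip(opening); robot.line_to([*xy,up],feed=200)
E
python3 - <<'E'
from h import *
P=[([490.7,138.],-.09),([566,135.1],.01),([635.8,128.2],-.12)]
for i,(p,y) in enumerate(P):
    if not pick(p,55,PI/2+y,50,150,60,30): print("missed",i); break
    place(YB,10+12*i,PI/2+YY,130,46)
robot.reach([*YB+[-30,60],230],[PI,0,PI/2+YY]); top("t3"); print(telemetry.get_t(),telemetry.get_wrist_force())
E
```

```text
picked w 34.2 f [-1.6  1.   6.7]
carried w 33.7
picked w 34.1 f [-0.8  0.9  6.7]
carried w 33.8
picked w 33.5 f [-1.6  1.3  5.3]
carried w 33.9
touched at [460.9 333.5  33. ]
34.975 [-0.26689243 -0.3757828  -0.08250396]
```

View pics/t3.png

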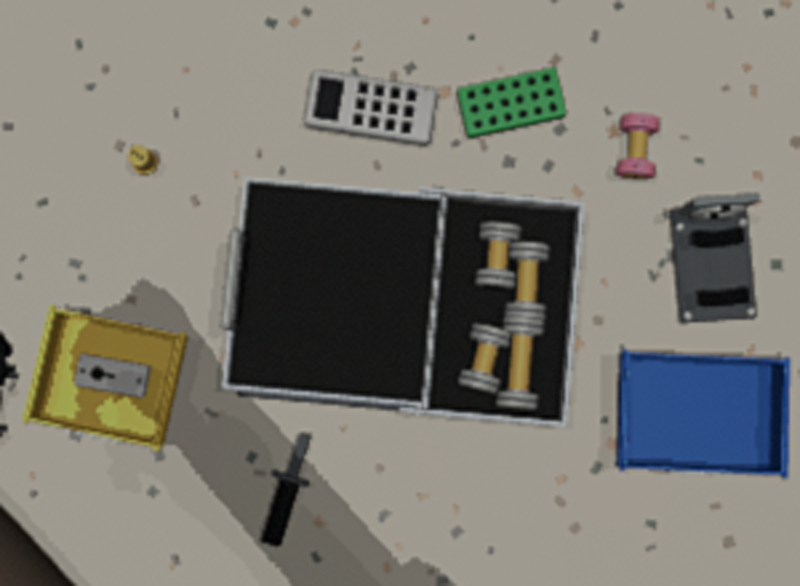

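The plates are stacked in the yellow bin. In the tray, the near 70 (485,358) and the far 70 (498,254) lie close beside the 100 (520,361) and the 85 (527,280), so fingers won't fit round their bodies. I'll grip the 70s across their end faces, which have room, and then take the two longer ones by the body.

```bash
cat >> h.py <<'E'
BB=np.array([429.,-334.]); BYAW=-0.03
def b2w(x,y): c,s=np.cos(BYAW),np.sin(BYAW); return BB+[c*x-s*y,s*x+c*y]
def cyl(near,far,z=35):
    a,b=crop2w(near,z)[:2],crop2w(far,z)[:2]; d=b-a; return (a+b)/2,np.arctan2(d[1],d[0]),np.linalg.norm(d)
E
python3 - <<'E'
from h import *
for n,a,b in [("70n",(480,381),(490,335)),("70f",(496,277),(500,231)),("100",(518,400),(525,323)),("85",(525,310),(530,250))]:
    p,y,l=cyl(a,b); d=p-H; print(n,p.round(1),round(y,3),round(l,1),"sorter",round(d@EX,1),round(d@EY,1))
p,y,_=cyl((480,381),(490,335))
if pick(p,14,PI/2+y,82,140,60,60): place(b2w(0,57),8,PI/2+BYAW,140,79)
print(telemetry.get_t()); top("t4")
E
```

```text
70n [487.4 -91.5] -0.21 53.5 sorter -60.2 -63.5
70f [ 606.6 -105.9] -0.083 53.3 sorter 59.8 -69.3
100 [ 483.9 -133. ] -0.09 87.9 sorter -60.7 -105.1
85 [ 577.1 -139.8] -0.082 69.2 sorter 32.7 -105.2
picked w 69.6 f [-2.3  0.2  5.7]
carried w 68.8
touched at [ 429.9 -275.9    7.5]
42.4583
```

View pics/t4.png

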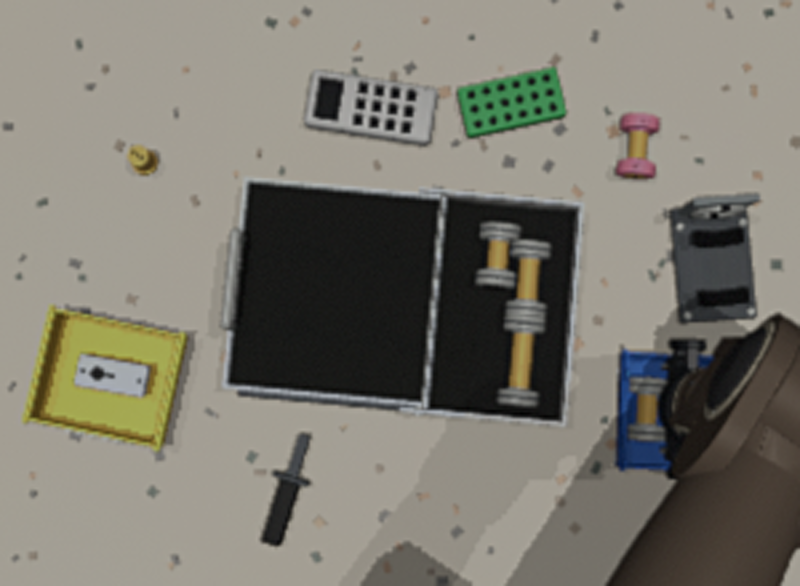

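The near 70 is in the blue bin, and the others have barely moved. The far 70 goes next.

```bash
python3 - <<'E'
from h import *
p,y,_=cyl((496,277),(500,231))
if pick(p+[0,2],14,PI/2+y,80,140,60,60): place(b2w(0,-57),8,PI/2+BYAW,140,79)
robot.reach([300,-300,250],[PI,0,PI/2])
print(telemetry.get_t()); top("t5")
E
```

```text
picked w 69.3 f [-1.6 -0.2  7. ]
carried w 69.4
touched at [ 426.6 -389.8    7.7]
50.175
```

View pics/t5.png

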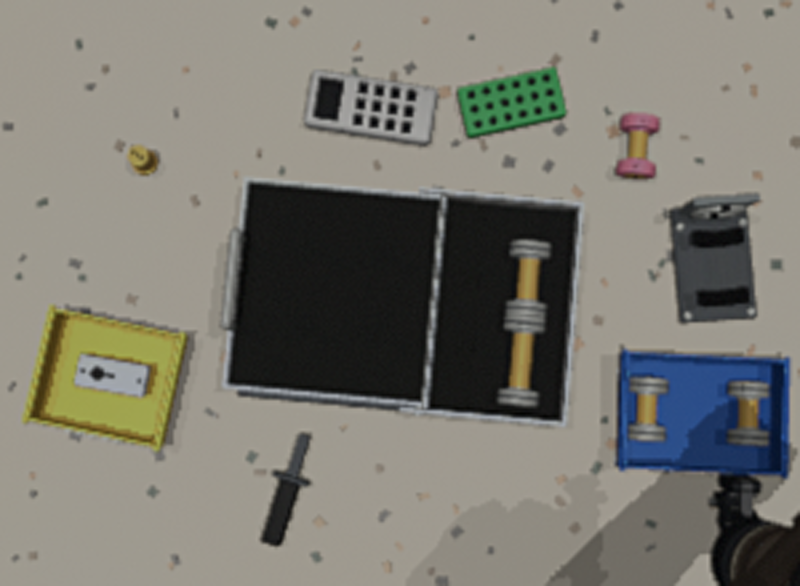

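Both 70s sit at (648,408) and (748,412) in the blue bin with a free lane between them. Next is the 100 (body middle at 521,360), gripped by its body.

```bash
python3 - <<'E'
from h import *
p=crop2w((521.5,360),35)[:2]; t=crop2w((698,411),27)[:2]; print(p,t,b2w(0,0))
if pick(p,16,PI-.085,45,140,60,15): place(t,9,PI+BYAW,140,30)
robot.reach([300,-300,250],[PI,0,PI/2])
print(telemetry.get_t()); top("t6")
E
```

```text
[ 485.51898928 -132.99701735] [ 429.82748094 -334.73157402] [ 429. -334.]
touched at [ 483.77668472 -133.49288155   15.35294641]
picked w 20.1 f [-1.4 -0.4  8.2]
carried w 20.3
58.325
```

View pics/t6.png

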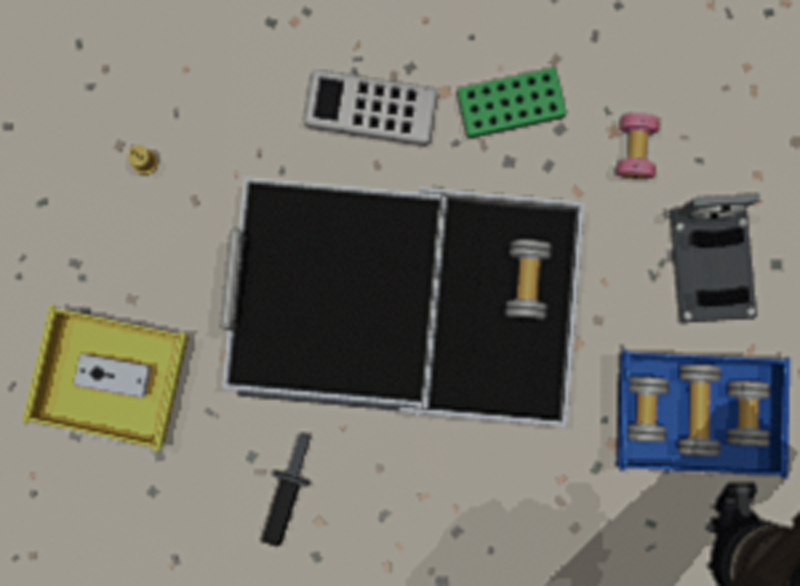

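All three 70/100 cylinders are in the blue bin, and the 85 is alone at (528,279). I'll take a closer look at the stand before placing it.

```bash
python3 - <<'E'
from h import *
a=cv2.imread("pics/t6_raw.png")[155:215,345:390]; s=viewer.capture("scene"); b=s[190:250,90:150]
f=lambda i,k:cv2.resize(cv2.convertScaleAbs(i,alpha=2,beta=10),None,fx=k,fy=k,interpolation=cv2.INTER_CUBIC)
cv2.imwrite("pics/st.png",np.hstack([f(a,7),f(b,7)]))
def proj(p,cam):
    c=viewer.get_calibration(cam); R=Ro.from_euler("xyz",c["attitude"]).as_matrix(); k=c["mtx"]@(R.T@(np.array(p)-c["eye"])); return k[:2]/k[2]
c,sn=np.cos(.071),np.sin(.071)
for cam,o in (("top",(345,155)),("scene",(90,190))):
  for sx in (34.5-9,34.5+9,-34.5-9,-34.5+9):
    print(cam,sx,[((proj([592.4+c*sx-sn*v,-356.8+sn*sx+c*v,46],cam)-o+.5)*7+(0 if cam=="top" else np.array([315,0]))).round().tolist() for v in (-27,27)])
E
```

```text
top 25.5 [[232.0, 186.0], [108.0, 194.0]]
top 43.5 [[228.0, 145.0], [104.0, 153.0]]
top -43.5 [[246.0, 345.0], [121.0, 352.0]]
top -25.5 [[242.0, 303.0], [118.0, 311.0]]
scene 25.5 [[468.0, 206.0], [625.0, 199.0]]
scene 43.5 [[456.0, 242.0], [616.0, 234.0]]
scene -43.5 [[510.0, 79.0], [659.0, 73.0]]
scene -25.5 [[499.0, 111.0], [650.0, 104.0]]
```

View pics/st.png

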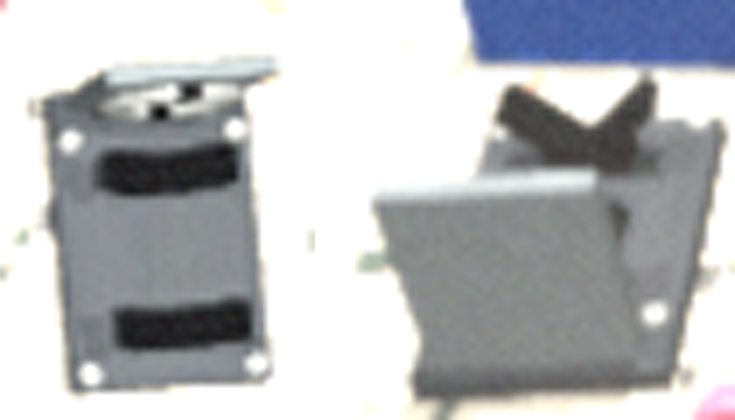

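The predicted block corners match the picture to within about 2 mm in both cameras, so the rest pose (592.4, -356.8, yaw 0.071) holds. Placing the 85.

```bash
python3 - <<'E'
from h import *
p,y,l=cyl((526,311),(530,249)); print(p,y,l)
if pick(p,16,PI+y,45,150,60,15): place([592.4,-356.8],36.5,PI+.071,150,40)
robot.reach([300,-300,250],[PI,0,PI/2])
print(telemetry.get_t()); top("t7"); s=viewer.capture("scene")
a=cv2.imread("pics/t7.png"); b=cv2.resize(s[190:250,90:150],None,fx=4,fy=4,interpolation=cv2.INTER_CUBIC); a[346:,:240]=b; cv2.imwrite("pics/t7b.png",a)
E
```

```text
[ 577.06917477 -140.33877807] -0.06349560885344716 71.44190745352107
touched at [ 575.21978452 -140.68277105   15.40508806]
picked w 20.2 f [-0.3 -1.2  7.2]
carried w 20.2
66.5667
```

View pics/t7b.png

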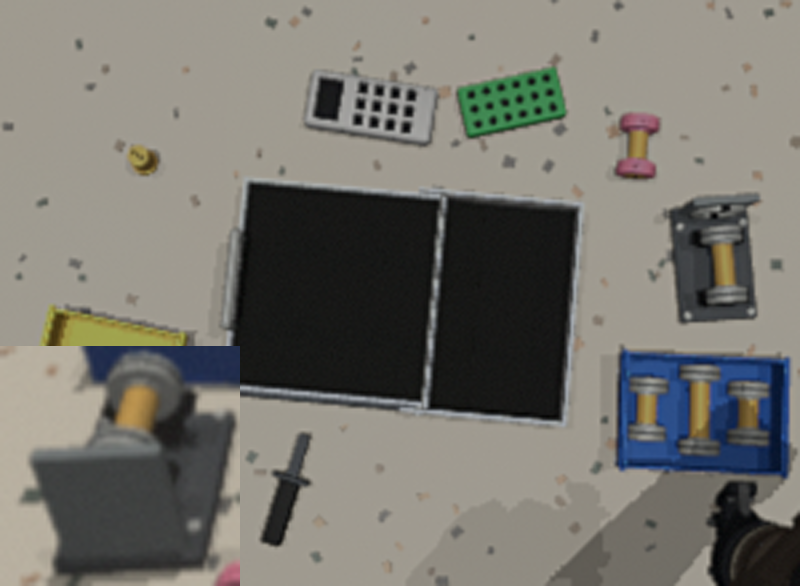

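The 85 lies in both V-blocks, about 3 mm from the rest point. All the other parts are in their bins, the board is down and the bystanders haven't moved.

```bash
python3 -c "
from h import *
print(robot.job_done())"
```

```text
the job is handed in; nothing more can be done
None
```

The job is handed in, though no verdict came back: all three plates are in the yellow bin, the 85 mm cylinder is in the V-blocks, the two 70s and the 100 are in the blue bin, the board is level, and the bystanders look unmoved in the last picture.

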